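Push a validator chassis through the press guard flap

ROBOT

A 6-joint arm with a two-finger parallel gripper is mounted at the origin on the work surface. World frame = base frame: x ahead of the robot, y to its left, z up, the work surface at z = 0. Lengths are in m, angles in rad, forces in N, time in s.
With the tool pointing down it reaches from about 0.375 to 0.9 m from the base axis. Payload 3.1 kg.
Tool frame: the origin (TCP) lies between the finger pads; the fingertips stand 22 mm ahead of it and the grasp point (between the pads) lies 3 mm ahead of it; z points along the fingers, y is the line along which they close (so a half turn about z gives the same grasp; the last joint's range is limited). The gripper opens to 87 mm and grips with 3 to 60 N. Pads are 19 mm wide; open, the fingers measure 117 mm over their backs; the gripper's body (75 mm by 190 mm) begins 51 mm behind the grasp point.
Start: joints at [-1.512, 0.527, 1.433, -0, 1.181, -0.178], TCP at [0.147, -0.607, 0.22] pointing down, gripper open.
Joint ranges: [-3.08, 3.08], [-0.75, 2.2], [0.22, 2.44], [-1.43, 4.57], [0, 2.65], [-2.85, 2.85]. Speed limits (rad/s): [2.79, 2.79, 3.14, 3.14, 3.14, 3.14].

INTERFACE

Orientations are given as a unit quaternion [x, y, z, w].
In Python, from rig import get_obs, camera, get_calibration, hand_in, cut_out gives the robot as it stands.
- The arm moves only by the shell command python3 -m inch 'ROWS' [OPENING] [FORCE]. ROWS is JSON, one flat list of numbers, 6 for each row, row after row: the shift along the tool's x, y, z scaled (see below), then the turn, a rotation vector about the tool's x, y, z scaled (see below). A call has 1 to 20 rows; each row is the pose to reach, as a shift and turn from the pose commanded when the call began, along the tool's axes at that moment; what a row does not reach only later rows make up. The controller multiplies each number of a shift by 0.08 m and each number of a turn by 90 degrees. A row lasts 1/12 s, in which the tool goes at most 41.7 mm and 7.16 degrees, less where a joint would pass 70% of its speed; a pose out of reach is approached as far as the arm can. A call with a number of a shift or a turn outside -1 to 1 is refused whole. A call with a gripper value outside its range is refused whole. OPENING is the finger opening in mm, from 0 to 87, set as the call begins (- or left out, the last holds). The fingers move at their own pace and stop on an object; FORCE is the grip in N (left out, the last holds). Time passes only in rows, so rows that repeat a pose let the fingers close. It gives the time, the measured TCP pose, the force, the opening and the grip force at its end, in the units of the state.
- get_obs(): the state, without advancing time (a new reading comes with each control period).
- camera(name): name is "scene" or "top"; returns the picture (400x640x3 uint8, red, green, blue); there is no depth.
- get_calibration(name): a dict with "vertical_fov" (degrees; the focal length in pixels is half the picture's height over the tangent of half this angle, whatever the lens; pixels are square), "cx", "cy" (the principal point, pixels), "T" (4x4, takes a point from camera to world coordinates). Camera axes: x right, y down, z forward; pixel columns grow to the right and rows downward; lengths in m; the calibration is good to about 2 mm. A picture is of the moment at which its call begins. get_calibration takes no time and is no camera call.
- hand_in(): hands the job in; it is judged then, once.
Trained networks look in the newest picture that a camera, given by its name, has taken for a name from the list of things; names that differ only in an ending like _2 or _b are one class to them, and where a whole thing is asked for, a point or a joint stands for the part that bears it (a point fixed in the world has none). Each returns a list of dicts, best first, with "conf" (0 to 1); they miss things now and then, are a little off and sometimes report something else, mostly with a low value. They report only what shows in the picture. A call takes as long as a camera call. They do not tell look-alikes from the thing itself.
- cut_out(camera, thing): "region" (400x640 bool, what is visible of it) and "bbox" ([left, top, right, bottom] in pixels, round what is visible of it).
The state is a dict: "time": time; "q": joint angles; "joint_velocities": joint speeds; "joint_torque": joint torques, N m; "position": TCP position; "tool_rot": TCP orientation; "ft_force": force on the tool from outside, world axes, zero at the start; "moment": the same for the moment, N m; "grip_width": finger opening in m; "grip_force": force on a finger pad.
Only numpy, scipy, OpenCV 4.12 (cv2) and the standard library are available. Lean on these libraries where they do the work, as an engineer would, in place of code of your own. Each camera call takes 0.05 s, during which the arm holds its last target. There are 200 camera calls.

TASK

With the fingertips, slide the flat silver validator chassis along the desk, through the hanging guard flap and into the bench press's bay, until it lies wholly past the flap; then draw the fingers back out so that the flap swings shut by itself behind it. Push it steadily, without flicking it, never lift or tip the chassis, and leave the other things on the desk where they lie.

Things in the scene. Friction and masses are not known exactly. Their poses are not given: they have to be found in the camera images.
- chassis: Flat closed silver metal box, 80 mm along its x, 110 mm along its y, 34 mm tall, about 0.45 kg, loose. Origin at the centre of its underside, z up. Its +x side faces the flap (up to 0.3 rad askew), its -x side is the one to push. It starts 150 to 220 mm (centre) in front of the flap, up to 30 mm off the bay's centre line.
- press: Grey bench press (fixed; its place and yaw vary) with a guarded bay in front. Origin on the desk under the flap's hinge, midway across the bay; x points level into the bay, z up. The bay has no floor: the chassis stays on the desk. Side walls with inner faces at y = +-82 mm run from x = 0 to the bay's back at x = 200 mm.
- bay_roof (a point): Middle of the top of the bay's clear flat roof, 92 mm above the desk; the roof covers press x = 14 to 200 mm, the full width. The press's column, head, ram and red lever stand above it only at press x beyond 165 mm, the jaw from 165 mm up.
- bay_mouth (a point): Point on the desk at press x = -52 mm, midway between the front ends of two low guide strips (22 mm tall), which flare from y = +-85 mm at the walls (press x = 0) to y = +-115 mm here.
- guard_flap (a joint): Angle of the guard flap hanging in the bay's mouth: 0 = shut (a stop keeps it from swinging outward), growing to 1.4 rad as its lower edge swings inward (press +x). Aluminium plate 156 mm wide, 62 mm long, 4 mm thick, 0.12 kg; no spring, its weight closes it. Shut, its lower edge is 26 mm above the desk, so the chassis can push it open.
- flap_hinge (a point): Middle of the flap's hinge rod (8 mm thick, along press y), 88 mm above the desk at press x = 0. The flap goes on resting on the chassis until its rear side is more than 34 mm past this line. Fingers that follow it in pass below the rod, so they need to lean about 40 degrees: fingertips ahead, hand behind.
- gear: Bronze gear lying flat, 51 mm across, 18 mm tall at its hub; origin at the centre of its underside. Leave alone.
- collar: Black steel shaft collar, 40 mm across, 14 mm tall; origin at the centre of its underside. Leave alone.
- lens: Green plastic lens, a disc 52 mm across, 13 mm tall; origin at the centre of its underside. Leave alone.
- screwdriver: Screwdriver lying on the desk, 200 mm long, 26 mm thick at its handle; origin at the middle of its length. Leave alone.
- tray: Open grey tray, 100 by 140 mm, 35 mm tall; origin at the centre of its underside. Leave alone.
- oil: Small bottle, 44 mm across, 100 mm tall; origin at the centre of its underside. Leave alone.
Things that resemble listed ones, but are neither listed nor needed, are in the scene too. What is shaped like the chassis but orange is not meant.

How it is judged:
By the outcome, as a careful person would: the job done as asked, in the order asked, and still so for the second after the job is handed in, with the robot touching nothing.
It also fails if it takes over 46 s, if anything falls off the work surface, if the arm or the gripper's body presses on something with over 40 N, if the wrist force passes 120 N, or if a joint passes its speed limit or range.

## Working session

There is one attempt and no reset: what is moved stays moved. The work goes in short steps, Python scripts to look and compute and a shell command to move; the robot and the scene stay as the last step left them, time stands still between calls to the robot, and variables do not carry over. Pictures are saved under pics/ and viewed, at most 10 in all, crops included, and the job is handed in when it is done.

```bash
mkdir -p pics; ls; python3 - <<'E'
from rig import *
import cv2,numpy as np
for n in("scene","top"):
    im=camera(n); cv2.imwrite(f"pics/{n}0.png",im[...,::-1]); c=get_calibration(n); print(n,c)
    for t in("chassis","press","guard_flap","bay_roof"):
        for d in cut_out(n,t)[:3]: print(t,round(d["conf"],2),d["bbox"],cv2.minAreaRect(np.argwhere(d["region"])[:,::-1].astype(np.float32)))
o=get_obs();print(o)
E
```

```text
pics
scene {'vertical_fov': 49.62266382660355, 'cx': 316.34228953747856, 'cy': 196.04234864719422, 'T': array([[-0.88042536,  0.31208367, -0.35700837,  0.94303419],
       [ 0.47414729,  0.56993896, -0.67108415,  0.61233273],
       [-0.00596142, -0.76011405, -0.64976233,  0.72977172],
       [ 0.        ,  0.        ,  0.        ,  1.        ]])}
chassis 0.98 [301.5, 177.7, 354.3, 212.7] ((328.4643249511719, 195.89694213867188), (30.71204948425293, 50.156951904296875), 70.90650939941406)
chassis 0.6 [238.8, 170.5, 290.2, 203.8] ((261.4000244140625, 184.29998779296875), (48.382850646972656, 30.041637420654297), 18.434946060180664)
press 0.9 [293.5, 183.8, 460.8, 395.9] ((389.6702880859375, 286.294921875), (192.3036346435547, 149.53497314453125), 68.74949645996094)
bay_roof 0.8 [291.7, 182.2, 463.5, 394.5] ((389.7868347167969, 286.82855224609375), (192.17312622070312, 151.07859802246094), 68.12905883789062)
top {'vertical_fov': 42.14775133818464, 'cx': 311.7670256444326, 'cy': 207.3213316796278, 'T': array([[ 0.02698916, -0.98470614,  0.17212031,  0.35248795],
       [-0.99958742, -0.
[... 730 characters left out ...]
e': 0.5, 'q': array([-1.51149059e+00,  5.27501631e-01,  1.43274748e+00, -3.15015541e-06,
        1.18139915e+00, -1.78476655e-01]), 'joint_velocities': array([-0.00045139, -0.00020491,  0.00059967,  0.0004898 , -0.00031483,
       -0.00158516]), 'joint_torque': array([-1.20124896e-03, -4.39605618e+01, -1.76789296e+01,  6.31374470e-02,
        5.15461131e-02, -5.31988269e-05]), 'position': array([ 0.14725648, -0.60735438,  0.22033225]), 'tool_rot': array([ 9.92940691e-01,  1.18611899e-01,  2.00944776e-07, -2.78376186e-05]), 'ft_force': array([-0.53867241,  0.39789596,  0.00055419]), 'moment': array([ 0.01303312, -0.01742924,  0.02697664]), 'grip_force': 0.0, 'grip_width': 0.08714820677828292}
```

```bash
python3 - <<'E'
import cv2
a=cv2.imread("pics/top0.png")[80:320,60:460];cv2.imwrite("pics/a.png",cv2.resize(a,(800,480),interpolation=cv2.INTER_CUBIC))
a=cv2.imread("pics/scene0.png")[130:400,180:480];cv2.imwrite("pics/b.png",cv2.resize(a,(660,594),interpolation=cv2.INTER_CUBIC))
E
```

```text
(no output)
```

View pics/a.png

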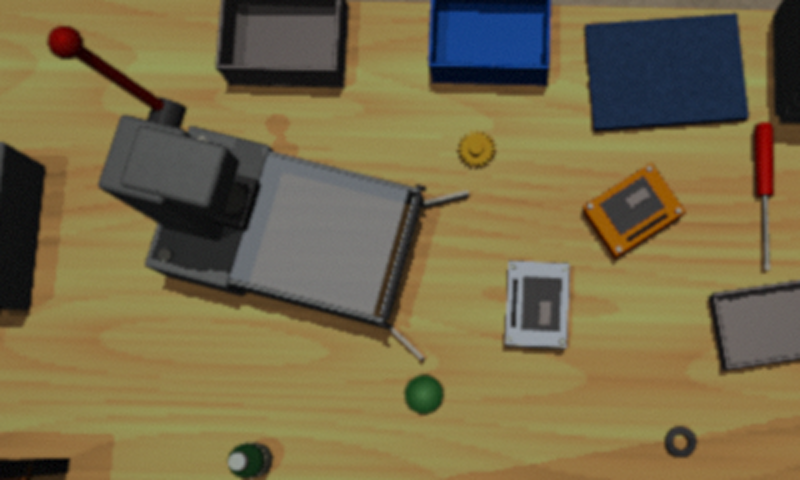

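View pics/b.png

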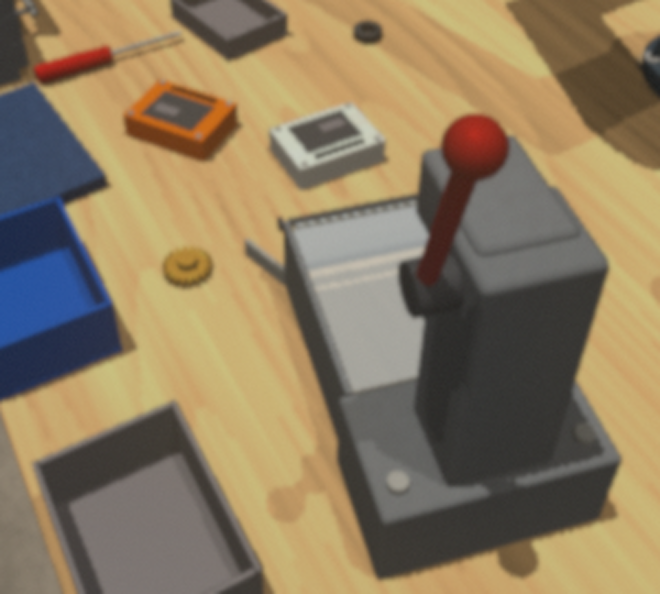

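View pics/scene0.png

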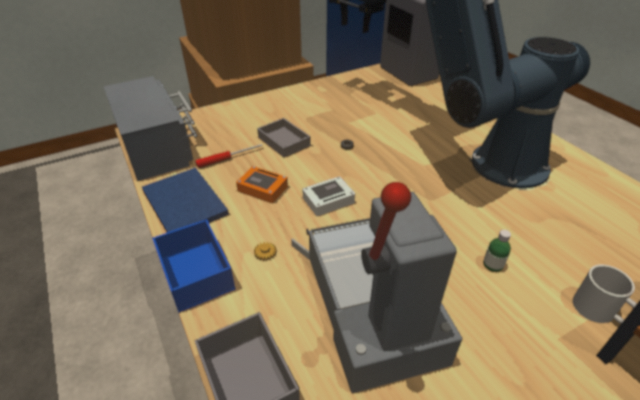

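The top crop shows the silver chassis at about (328, 232) full-frame and the orange decoy at (376, 186). The press mouth faces right, with the hinge near (261, 207) and the guide tips near (293, 177) and (271, 259). The scene view agrees. Next I'll zoom in to get accurate points.

```bash
python3 - <<'E'
import cv2
a=cv2.imread("pics/top0.png")[160:270,200:350];a=cv2.resize(a,(750,550),interpolation=cv2.INTER_CUBIC)
a=cv2.convertScaleAbs(a,alpha=1.5)
cv2.imwrite("pics/c.png",a)
E
```

```text
(no output)
```

View pics/c.png

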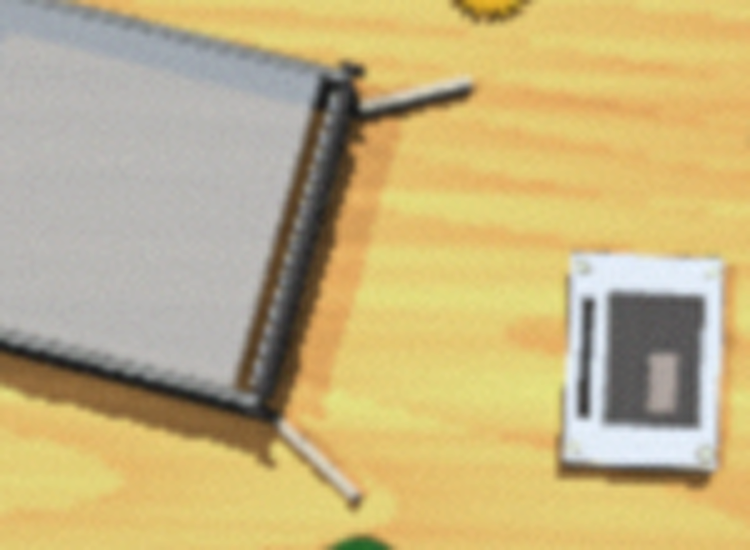

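```bash
cat > h.py <<'E'
from rig import *
import numpy as np, cv2
from scipy.optimize import least_squares
from scipy.spatial.transform import Rotation as R
def ray(n,uv,z):
    c=get_calibration(n);f=200/np.tan(np.radians(c["vertical_fov"])/2)
    d=c["T"][:3,:3]@np.array([(uv[0]-c["cx"])/f,(uv[1]-c["cy"])/f,1]);p=c["T"][:3,3]
    return p+d*(z-p[2])/d[2]
def proj(n,P):
    c=get_calibration(n);f=200/np.tan(np.radians(c["vertical_fov"])/2)
    q=np.linalg.inv(c["T"])@np.r_[P,1];return np.array([f*q[0]/q[2]+c["cx"],f*q[1]/q[2]+c["cy"]])
def fit(loc,w,x0):
    loc=np.array(loc);w=np.array(w)
    def r(p):
        c,s=np.cos(p[2]),np.sin(p[2]);return (loc@np.array([[c,s],[-s,c]])+p[:2]-w).ravel()
    s=least_squares(r,x0);return s.x,s.fun
E
python3 - <<'E'
from h import *
P=lambda u,v,z:ray("top",(200+u/5,160+v/5),z)[:2]
p,r=fit([(-52,-115),(-52,115),(0,-82),(0,82)],[1e3*P(468,88,.022),1e3*P(355,500,.022),1e3*P(342,85,.088),1e3*P(262,400,.088)],[400,0,1.3]);print("press",p,r.round(1))
c,r=fit([(40,-55),(-40,-55),(-40,55),(40,55)],[1e3*P(*q,.034) for q in((572,255),(722,260),(715,470),(562,465))],[300,-100,1.5]);print("ch",c,r.round(1))
a=p[2];M=np.array([[np.cos(a),np.sin(a)],[-np.sin(a),np.cos(a)]])
print("ch in press",M@(c[:2]-p[:2]),c[2]-a)
E
```

```text
press [569.47501589  58.71106384   1.34776154] [ 3.4  0.5 -0.8  0.1 -1.9 -1.9 -0.7  1.3]
ch [ 520.99194324 -113.78666137    1.55590845] [ 0.5  1.1 -0.  -0.7 -0.6 -0.9  0.1  0.5]
ch in press [-178.94905636    9.12736341] 0.20814691302477506
```

```bash
cat >> h.py <<'E'
PO=np.array([.5695,.0587]);A=1.3478
ex=np.array([np.cos(A),np.sin(A),0]);ey=np.array([-np.sin(A),np.cos(A),0]);ez=np.array([0,0,1.])
def topress(w): d=np.r_[w[:2]-PO,0];return np.array([d@ex,d@ey,w[2] if len(w)>2 else 0])
def tgt(x,y,z,th):
    th=np.radians(th);t=np.r_[PO,0]+ex*x+ey*y+ez*z
    Z=np.sin(th)*ex-np.cos(th)*ez;Y=-ey;X=np.cross(Y,Z)
    return t-.022*Z,R.from_matrix(np.c_[X,Y,Z])
def state():
    o=get_obs();r=R.from_quat(o["tool_rot"]);Z=r.as_matrix()[:,2]
    print("t",round(o["time"],2),"tip press mm",(1e3*topress(o["position"]+.022*Z)).round(1),"lean",np.degrees(np.arccos(-Z[2])).round(1),"Yerr",(r.as_matrix()[:,1]).round(3),"F",o["ft_force"].round(1),"q",o["q"].round(2),"w",round(o["grip_width"],3));return o["position"],r
def go(x,y,z,th):
    p,r=state();P,Q=tgt(x/1e3,y/1e3,z/1e3,th)
    print("->",(x,y,z,th),"row",np.r_[r.inv().apply(P-p)/.08,(r.inv()*Q).as_rotvec()/(np.pi/2)].round(3))
E
python3 - <<'E'
from h import *
P=lambda u,v,z:ray("top",(60+u/2,80+v/2),z)
for q in((585,212),(617,256),(683,212),(650,166)):print("orange",1e3*topress(P(*q,.034)))
print("lens",1e3*topress(P(424,394,.01)),"collar",1e3*topress(P(680,440,.01)),"tray",1e3*topress(P(712,300,.035)),1e3*topress(P(722,370,.035)))
go(-250,0,120,40)
E
```

```text
orange [-210.23760392 -125.2373092    34.        ]
orange [-264.36726782  -78.4587345    34.        ]
orange [-334.7882854  -156.75529193   34.        ]
orange [-278.94762443 -206.80233731   34.        ]
lens [-64.65328346 155.53282192  10.        ] collar [-399.15733899  130.81029822   10.        ] tray [-396.31860211  -52.23692107   35.        ] [-427.91757078   32.60607488   35.        ]
t 0.5 tip press mm [-742.9  264.5  198.3] lean 0.0 Yerr [ 0.236 -0.972 -0.   ] F [-0.5  0.4  0. ] q [-1.51  0.53  1.43 -0.    1.18 -0.18] w 0.087
-> (-250, 0, 120, 40) row [ 5.623 -3.891  1.044  0.246  0.397 -0.677]
```

```bash
for i in 1 2 3 4 5; do python3 -m inch '[0.4,-0.28,0,0,0,0, 0.7,-0.5,0,0,0,0, 0.95,-0.65,0,0,0,0]' 66 | tail -c 400; done; python3 -c "
from h import *
go(-265,0,150,30)"
```

```text
time: 0.75
position: [0.2096, -0.5367, 0.2201]
tool_rot: [0.993, 0.118, 0.0, -0.001]
ft_force: [0.3, -0.2, 0.5]
grip_width: 0.0742
grip_force: 0.0
time: 1.0
position: [0.2715, -0.4679, 0.2204]
tool_rot: [0.993, 0.119, 0.0, -0.001]
ft_force: [0.1, 0.2, -0.3]
grip_width: 0.0669
grip_force: 0.0
time: 1.25
position: [0.3331, -0.3995, 0.2205]
tool_rot: [0.993, 0.119, 0.0, -0.001]
ft_force: [-0.2, 0.1, 0.5]
grip_width: 0.066
grip_force: 0.0
time: 1.5
position: [0.3947, -0.3312, 0.2205]
tool_rot: [0.993, 0.119, 0.0, -0.0]
ft_force: [-0.3, -0.4, -0.6]
grip_width: 0.0661
grip_force: 0.0
time: 1.75
position: [0.4563, -0.2629, 0.2205]
tool_rot: [0.993, 0.119, 0.0, -0.0]
ft_force: [-0.1, 0.1, -0.5]
grip_width: 0.066
grip_force: 0.0
t 1.75 tip press mm [-338.6   39.3  198.5] lean 0.0 Yerr [ 0.237 -0.972 -0.001] F [-0.1  0.1 -0.5] q [-0.74  0.4   1.68  0.    1.07  0.6 ] w 0.066
-> (-265, 0, 150, 30) row [ 0.788 -0.482  0.644  0.184  0.298 -0.689]
```

```bash
python3 -m inch '[0.4,-0.24,0.3,0.09,0.15,-0.35, 0.79,-0.48,0.64,0.184,0.298,-0.69, 0.79,-0.48,0.64,0.184,0.298,-0.69, 0.79,-0.48,0.64,0.184,0.298,-0.69, 0.79,-0.48,0.64,0.184,0.298,-0.69, 0.79,-0.48,0.64,0.184,0.298,-0.69, 0.79,-0.48,0.64,0.184,0.298,-0.69, 0.79,-0.48,0.64,0.184,0.298,-0.69, 0.79,-0.48,0.64,0.184,0.298,-0.69, 0.79,-0.48,0.64,0.184,0.298,-0.69, 0.79,-0.48,0.64,0.184,0.298,-0.69, 0.79,-0.48,0.64,0.184,0.298,-0.69]' >/dev/null; python3 -c "
from h import *
go(-252,0,80,40);go(-248,0,14,40);go(-248,0,14,35)"
```

```text
t 2.75 tip press mm [-268.1    0.   149.7] lean 29.9 Yerr [ 0.975 -0.224 -0.   ] F [-1.2 -0.2  0.5] q [-0.84  0.61  1.59  0.44  1.29 -0.81] w 0.066
-> (-252, 0, 80, 40) row [-0.308  0.     0.86   0.001  0.112 -0.001]
t 2.75 tip press mm [-268.1    0.   149.7] lean 29.9 Yerr [ 0.975 -0.224 -0.   ] F [-1.2 -0.2  0.5] q [-0.84  0.61  1.59  0.44  1.29 -0.81] w 0.066
-> (-248, 0, 14, 40) row [-6.76e-01  0.00e+00  1.60e+00  1.00e-03  1.12e-01 -1.00e-03]
t 2.75 tip press mm [-268.1    0.   149.7] lean 29.9 Yerr [ 0.975 -0.224 -0.   ] F [-1.2 -0.2  0.5] q [-0.84  0.61  1.59  0.44  1.29 -0.81] w 0.066
-> (-248, 0, 14, 35) row [-6.520e-01  0.000e+00  1.597e+00  1.000e-03  5.600e-02 -1.000e-03]
```

```bash
python3 -m inch '[-0.15,0,0.43,0,0.05,0, -0.31,0,0.86,0,0.11,0, -0.31,0,0.86,0,0.11,0, -0.31,0,0.86,0,0.11,0]' >/dev/null; python3 -c "
from h import *
go(-248,0,14,40)"
```

```text
t 3.08 tip press mm [-250.     2.8   76.9] lean 40.2 Yerr [ 0.975 -0.222 -0.009] F [-0.3  1.   1. ] q [-0.88  0.78  1.61  0.56  1.29 -0.96] w 0.066
-> (-248, 0, 14, 40) row [-0.487  0.04   0.616 -0.004 -0.002 -0.004]
```

```bash
python3 -m inch '[-0.16,0.01,0.2,0,0,0, -0.32,0.03,0.4,0,0,0, -0.42,0.04,0.54,0,0,0, -0.487,0.04,0.616,0,0,0, -0.487,0.04,0.616,0,0,0, -0.487,0.04,0.616,0,0,0]' >/dev/null; python3 - <<'E'
from h import *
go(-200,0,14,40);go(-170,0,14,40);go(-240,0,14,40)
a=camera("top")[150:300,210:410]
b=camera("scene")[120:270,220:420]
cv2.imwrite("pics/d.png",cv2.resize(np.vstack([a,b])[...,::-1],(800//2*1,600),interpolation=cv2.INTER_CUBIC))
E
```

```text
t 3.58 tip press mm [-250.2   -4.    19.7] lean 39.7 Yerr [ 0.975 -0.221  0.004] F [0.2 0.5 0.4] q [-0.88  0.87  1.6   0.58  1.19 -1.02] w 0.066
-> (-200, 0, 14, 40) row [ 0.435 -0.049  0.456  0.002  0.003  0.002]
t 3.58 tip press mm [-250.2   -4.    19.7] lean 39.7 Yerr [ 0.975 -0.221  0.004] F [0.2 0.5 0.4] q [-0.88  0.87  1.6   0.58  1.19 -1.02] w 0.066
-> (-170, 0, 14, 40) row [ 0.724 -0.049  0.696  0.002  0.003  0.002]
t 3.58 tip press mm [-250.2   -4.    19.7] lean 39.7 Yerr [ 0.975 -0.221  0.004] F [0.2 0.5 0.4] q [-0.88  0.87  1.6   0.58  1.19 -1.02] w 0.066
-> (-240, 0, 14, 40) row [ 0.051 -0.05   0.136  0.002  0.003  0.002]
```

View pics/d.png

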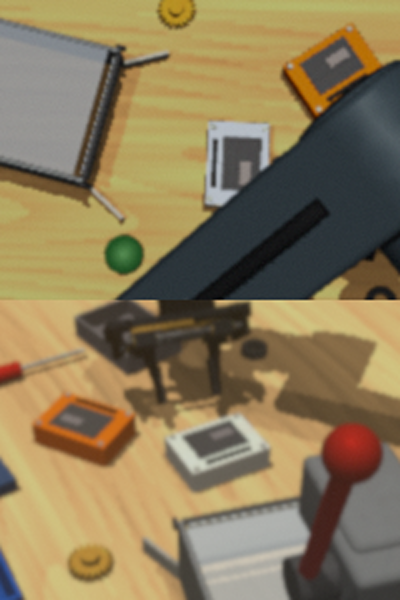

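```bash
python3 -m inch '[-0.02,-0.02,0.03,0,0,0, -0.03,-0.045,0.06,0,0,0, 0.01,-0.049,0.10,0,0,0, 0.05,-0.049,0.135,0,0,0, 0.09,-0.049,0.17,0,0,0, 0.13,-0.049,0.20,0,0,0, 0.17,-0.049,0.235,0,0,0, 0.21,-0.049,0.27,0,0,0, 0.25,-0.049,0.30,0,0,0, 0.29,-0.049,0.335,0,0,0, 0.33,-0.049,0.37,0,0,0, 0.37,-0.049,0.40,0,0,0, 0.41,-0.049,0.435,0,0,0, 0.45,-0.049,0.47,0,0,0, 0.49,-0.049,0.50,0,0,0, 0.53,-0.049,0.535,0,0,0, 0.57,-0.049,0.57,0,0,0, 0.60,-0.049,0.595,0,0,0, 0.62,-0.049,0.61,0,0,0, 0.62,-0.049,0.61,0,0,0]' ; python3 - <<'E'
from h import *
go(-140,0,14,40)
im=camera("top");camera("scene")
for d in cut_out("top","chassis")[:2]:print(d["conf"],d["bbox"])
for d in cut_out("scene","chassis")[:2]:print(d["conf"],d["bbox"])
E
```

```text
time: 5.35
position: [0.5261, -0.1307, 0.0288]
tool_rot: [0.735, 0.587, 0.267, -0.212]
ft_force: [-0.2, -1.6, 0.8]
grip_width: 0.0659
grip_force: 1.0
t 5.35 tip press mm [-180.2    0.4   11.9] lean 39.9 Yerr [ 0.975 -0.221  0.001] F [-0.2 -1.6  0.8] q [-0.78  0.87  1.69  0.66  1.1  -1.02] w 0.066
-> (-140, 0, 14, 40) row [0.402 0.006 0.302 0.001 0.002 0.   ]
0.67 [298.9, 205.0, 325.4, 239.5]
0.48 [378.8, 162.9, 401.3, 186.3]
0.96 [238.6, 170.1, 290.3, 205.2]
0.55 [301.0, 183.2, 350.1, 219.2]
```

```bash
python3 -m inch '[0.03,0.003,0.02,0,0,0, 0.07,0.006,0.045,0,0,0, 0.11,0.006,0.075,0,0,0, 0.15,0.006,0.105,0,0,0, 0.19,0.006,0.135,0,0,0, 0.23,0.006,0.165,0,0,0, 0.27,0.006,0.20,0,0,0, 0.31,0.006,0.23,0,0,0, 0.35,0.006,0.265,0,0,0, 0.39,0.006,0.295,0,0,0, 0.43,0.006,0.33,0,0,0, 0.47,0.006,0.36,0,0,0, 0.51,0.006,0.395,0,0,0, 0.55,0.006,0.425,0,0,0, 0.575,0.006,0.445,0,0,0, 0.59,0.006,0.46,0,0,0, 0.594,0.006,0.463,0,0,0, 0.594,0.006,0.463,0,0,0]' >/dev/null; python3 - <<'E'
from h import *
go(-132,0,14,40);go(-140,0,16,60)
a=camera("top")[150:300,210:410]
b=camera("scene")[120:270,220:420]
cv2.imwrite("pics/e.png",cv2.resize(np.vstack([a,b])[...,::-1],(400,600),interpolation=cv2.INTER_CUBIC))
E
```

```text
t 7.05 tip press mm [-120.1    0.4   13.9] lean 39.9 Yerr [ 0.975 -0.221  0.001] F [ 0.2 -1.4  0.8] q [-0.69  0.85  1.74  0.73  1.04 -1.  ] w 0.066
-> (-132, 0, 14, 40) row [-0.114  0.005 -0.096  0.     0.001  0.   ]
t 7.05 tip press mm [-120.1    0.4   13.9] lean 39.9 Yerr [ 0.975 -0.221  0.001] F [ 0.2 -1.4  0.8] q [-0.69  0.85  1.74  0.73  1.04 -1.  ] w 0.066
-> (-140, 0, 16, 60) row [-0.269  0.005 -0.162  0.     0.224  0.001]
```

View pics/e.png

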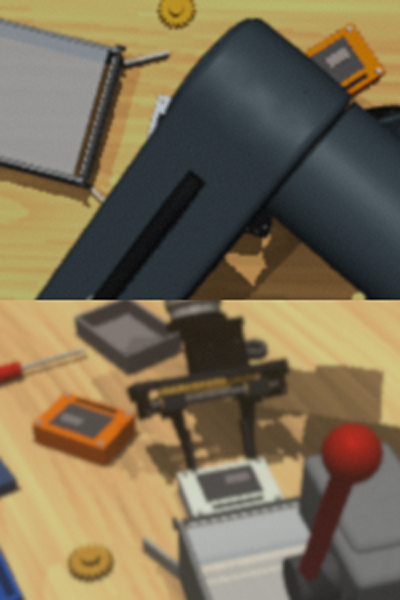

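```bash
python3 -m inch '[-0.06,0,-0.05,0,0,0, -0.15,0.005,-0.13,0,0,0, -0.19,0.005,-0.14,0,0.06,0, -0.22,0.005,-0.15,0,0.12,0, -0.25,0.005,-0.155,0,0.18,0, -0.27,0.005,-0.162,0,0.224,0, -0.27,0.005,-0.162,0,0.224,0, -0.27,0.005,-0.162,0,0.224,0, -0.27,0.005,-0.162,0,0.224,0]' >/dev/null; python3 - <<'E'
from h import *
for q in((178,470),(265,460),(282,505),(190,517)):print(1e3*topress(ray("scene",(q[0]/2+220,(q[1]-300)/2+120),.034)))
go(-112,0,12,61);go(-62,0,12,61);go(-68,0,12,61)
a=camera("top")[150:300,210:410]
b=camera("scene")[120:270,220:420]
cv2.imwrite("pics/f.png",cv2.resize(np.vstack([a,b])[...,::-1],(400,600),interpolation=cv2.INTER_CUBIC))
E
```

```text
[-135.58729373  -53.9327305    34.        ]
[-124.17853989   53.1528974    34.        ]
[-43.9939671   46.00941548  34.        ]
[-54.14011539 -61.31341919  34.        ]
t 7.9 tip press mm [-1.403e+02  1.000e-01  1.600e+01] lean 60.0 Yerr [ 0.975 -0.221  0.001] F [-0.4  0.5 -0.4] q [-0.83  1.02  1.63  0.81  1.36 -1.17] w 0.066
-> (-112, 0, 12, 61) row [0.129 0.001 0.332 0.    0.011 0.   ]
t 7.9 tip press mm [-1.403e+02  1.000e-01  1.600e+01] lean 60.0 Yerr [ 0.975 -0.221  0.001] F [-0.4  0.5 -0.4] q [-0.83  1.02  1.63  0.81  1.36 -1.17] w 0.066
-> (-62, 0, 12, 61) row [0.442 0.001 0.873 0.    0.011 0.   ]
t 7.9 tip press mm [-1.403e+02  1.000e-01  1.600e+01] lean 60.0 Yerr [ 0.975 -0.221  0.001] F [-0.4  0.5 -0.4] q [-0.83  1.02  1.63  0.81  1.36 -1.17] w 0.066
-> (-68, 0, 12, 61) row [0.404 0.001 0.808 0.    0.011 0.   ]
```

View pics/f.png

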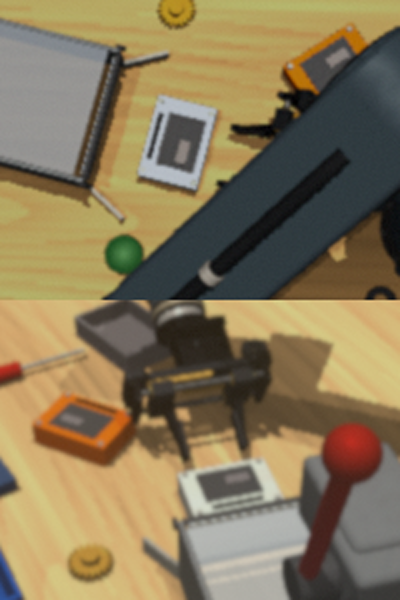

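```bash
python3 - <<'E'
from h import *
c,r=fit([(40,-55),(-40,-55),(-40,55),(40,55)],[1e3*ray("top",(q[0]/2+210,q[1]/2+150),.034)[:2] for q in((163,96),(217,108),(198,190),(137,180))],[500,0,1.3]);print(c,1e3*topress(c[:2]/1e3),c[2]-A,r.round(1))
E
```

```text
[547.14373126 -37.50144006   1.36109705] [-98.76356397   0.52749654   0.        ] 0.013297050704332403 [ 0.2  5.1 -2.2 -2.1 -1.9 -1.   3.9 -1.9]
```

```bash
python3 - <<'E'
from h import *
o=get_obs();r=R.from_quat(o["tool_rot"]).as_matrix()
for s in(-1,1):
    P=o["position"]+.022*r[:,2]+s*.04*r[:,1]
    for n,off in(("top",(210,150)),("scene",(220,120))):
        u=proj(n,P);print(s,n,u,(u-off)*2+(0,300*(n=="scene")))
for q in((235,128),(222,183)):print(1e3*topress(ray("top",(q[0]/2+210,q[1]/2+150),.016)))
E
```

```text
-1 top [311.03881576 240.87458213] [202.07763152 181.74916427]
-1 scene [345.08450075 202.26866666] [250.1690015  464.53733331]
1 top [318.51238363 211.59770763] [217.02476726 123.19541526]
1 scene [314.15349267 208.15135803] [188.30698533 476.30271606]
[-164.30354915  -39.74350303   16.        ]
[-165.48326404   35.08201183   16.        ]
```

```bash
python3 - <<'E'
from h import *
def tri(a,b):
    f=lambda P:np.r_[proj("top",P)-a,proj("scene",P)-b]
    s=least_squares(f,[.5,-.1,.02]);return s.x,s.fun
for a,b in(((327.5,214),(313.5,201)),((321,241.5),(341.5,196)),
  ((200+572/5,160+255/5),(180+330/2.2,130+183/2.2))):
    x,r=tri(a,b);print(x.round(4),1e3*topress(x),r.round(1))
p,r=state();print(p,r.as_matrix()[:,2])
E
```

```text
[ 0.5695 -0.1091  0.0197] [-163.60165038  -37.13623282   19.68158534] [-0.5  0.7 -0.8 -0.1]
[ 0.4971 -0.0938  0.0177] [-164.79192418   36.908321     17.65459703] [-0.4  0.5 -0.7 -0.1]
[ 0.5636 -0.0647  0.0149] [-121.62273622  -21.49873528   14.89439737] [-4.3  5.8 -6.5 -1.1]
t 8.0 tip press mm [-139.8   -0.    16.6] lean 59.9 Yerr [ 0.975 -0.22   0.002] F [0.6 0.5 0.4] q [-0.83  1.02  1.63  0.81  1.36 -1.17] w 0.066
[ 0.53440852 -0.09623321  0.0276014 ] [ 0.19132168  0.84416668 -0.50077803]
```

```bash
python3 - <<'E'
from h import *
a=camera("top")[200:260,275:375]
b=camera("scene")[140:230,285:405]
a=cv2.resize(a,(600,360),interpolation=cv2.INTER_CUBIC);b=cv2.resize(b,(320,240),interpolation=cv2.INTER_CUBIC)
b=cv2.copyMakeBorder(b,0,0,0,280,cv2.BORDER_CONSTANT)
cv2.imwrite("pics/g.png",cv2.convertScaleAbs(np.vstack([a,b])[...,::-1],alpha=1.5))
E
```

```text
(no output)
```

View pics/g.png

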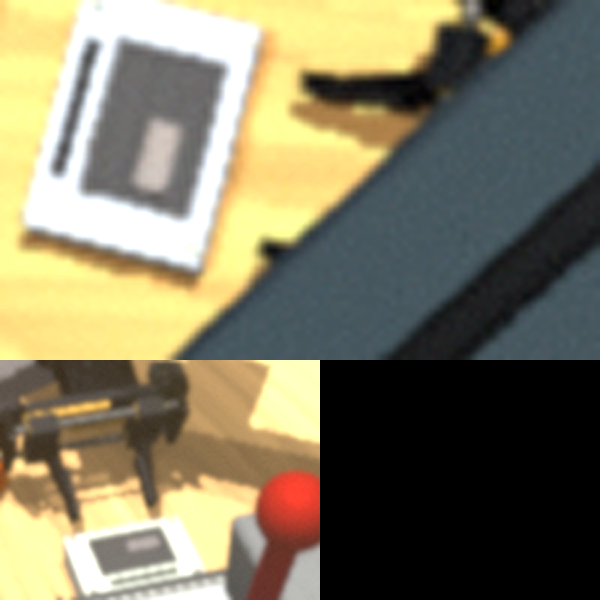

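```bash
python3 -m inch '[0.03,0,0.06,0,0.005,0, 0.06,0,0.12,0,0.01,0, 0.09,0,0.175,0,0.011,0, 0.11,0,0.215,0,0.011,0, 0.132,0,0.255,0,0.011,0, 0.154,0,0.295,0,0.011,0, 0.177,0,0.335,0,0.011,0, 0.20,0,0.375,0,0.011,0, 0.22,0,0.415,0,0.011,0, 0.243,0,0.455,0,0.011,0, 0.266,0,0.495,0,0.011,0, 0.29,0,0.535,0,0.011,0, 0.31,0,0.575,0,0.011,0, 0.332,0,0.615,0,0.011,0, 0.355,0,0.655,0,0.011,0, 0.377,0,0.695,0,0.011,0, 0.40,0,0.735,0,0.011,0, 0.42,0,0.775,0,0.011,0, 0.435,0,0.80,0,0.011,0, 0.44,0,0.81,0,0.011,0]' >/dev/null; python3 - <<'E'
from h import *
go(10,0,14,61)
im=camera("top");cv2.imwrite("pics/t1.png",im[...,::-1])
for d in cut_out("top","chassis")[:3]:print(d["conf"],d["bbox"])
camera("scene")
for d in cut_out("scene","chassis")[:3]:print(d["conf"],d["bbox"])
E
```

```text
t 9.77 tip press mm [-66.   -0.1  14.6] lean 61.0 Yerr [ 0.975 -0.221  0.001] F [-1.7 -4.9  4.9] q [-0.73  1.03  1.7   0.92  1.3  -1.19] w 0.066
-> (10, 0, 14, 61) row [ 0.453 -0.001  0.835  0.    -0.001  0.001]
0.67 [258.1, 191.1, 297.9, 243.3]
0.74 [313.2, 210.3, 361.1, 228.4]
0.57 [233.2, 169.3, 290.2, 203.9]
```

```bash
python3 -m inch '[0.015,0,0.03,0,0,0, 0.035,0,0.065,0,0,0, 0.058,0,0.107,0,0,0, 0.08,0,0.15,0,0,0, 0.103,0,0.192,0,0,0, 0.126,0,0.235,0,0,0, 0.15,0,0.277,0,0,0, 0.172,0,0.32,0,0,0, 0.195,0,0.362,0,0,0, 0.218,0,0.405,0,0,0, 0.242,0,0.447,0,0,0, 0.265,0,0.49,0,0,0, 0.288,0,0.532,0,0,0, 0.311,0,0.575,0,0,0, 0.334,0,0.617,0,0,0, 0.357,0,0.66,0,0,0, 0.38,0,0.702,0,0,0, 0.403,0,0.745,0,0,0, 0.42,0,0.775,0,0,0, 0.425,0,0.785,0,0,0]' >/dev/null; python3 - <<'E'
from h import *
go(62,0,14,61)
a=camera("top")[150:300,180:380]
b=camera("scene")[120:270,220:420]
cv2.imwrite("pics/i.png",cv2.resize(np.vstack([a,b])[...,::-1],(400,600),interpolation=cv2.INTER_CUBIC))
E
```

```text
t 11.63 tip press mm [ 4.9 -0.6 14.4] lean 61.1 Yerr [ 0.975 -0.222  0.002] F [-1.3 -5.9  8.4] q [-0.61  1.02  1.74  1.03  1.24 -1.2 ] w 0.066
-> (62, 0, 14, 61) row [ 0.341 -0.007  0.627  0.001 -0.001  0.001]
```

View pics/i.png

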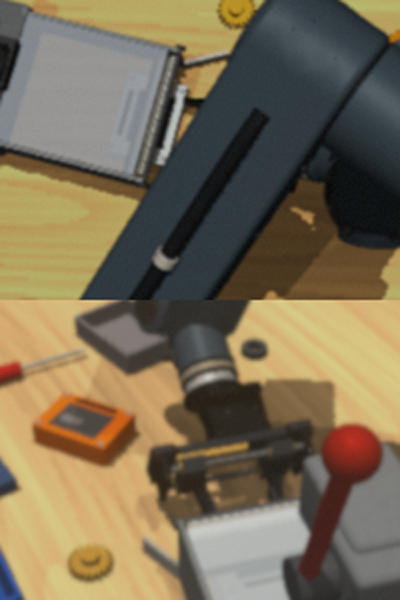

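```bash
python3 - <<'E'
from h import *
for q in((187,87),(165,162)):print(1e3*topress(ray("top",(q[0]/2+180,q[1]/2+150),.034)))
for x in(20,35,63):go(x,0,12,64)
E
```

```text
[-14.15959994 -54.86293742  34.        ]
[-12.2482656  47.8633923  34.       ]
t 11.73 tip press mm [ 4.9 -0.6 14.5] lean 61.1 Yerr [ 0.975 -0.222  0.002] F [-1.  -4.3  7.1] q [-0.61  1.02  1.74  1.03  1.24 -1.2 ] w 0.066
-> (20, 0, 12, 64) row [ 0.05  -0.007  0.181  0.001  0.032  0.001]
t 11.73 tip press mm [ 4.9 -0.6 14.5] lean 61.1 Yerr [ 0.975 -0.222  0.002] F [-1.  -4.3  7.1] q [-0.61  1.02  1.74  1.03  1.24 -1.2 ] w 0.066
-> (35, 0, 12, 64) row [ 0.141 -0.007  0.345  0.001  0.032  0.001]
t 11.73 tip press mm [ 4.9 -0.6 14.5] lean 61.1 Yerr [ 0.975 -0.222  0.002] F [-1.  -4.3  7.1] q [-0.61  1.02  1.74  1.03  1.24 -1.2 ] w 0.066
-> (63, 0, 12, 64) row [ 0.31  -0.007  0.651  0.001  0.032  0.001]
```

```bash
python3 -m inch '[0.008,-0.002,0.035,0,0.007,0, 0.02,-0.004,0.075,0,0.014,0, 0.03,-0.006,0.115,0,0.021,0, 0.04,-0.007,0.155,0,0.028,0, 0.058,-0.007,0.195,0,0.032,0, 0.08,-0.007,0.235,0,0.032,0, 0.10,-0.007,0.275,0,0.032,0, 0.125,-0.007,0.315,0,0.032,0, 0.14,-0.007,0.34,0,0.032,0, 0.141,-0.007,0.345,0,0.032,0]' | sed -n 4p; python3 -c "
from h import *
for x in(50,63,66):go(x,0,12,64)"
```

```text
ft_force: [-3.0, -12.1, 16.5]
t 12.57 tip press mm [35.  -1.  15.1] lean 64.3 Yerr [ 0.975 -0.224  0.003] F [ -3.  -12.1  16.5] q [-0.57  1.05  1.74  1.1   1.26 -1.23] w 0.066
-> (50, 0, 12, 64) row [ 0.048 -0.012  0.186  0.002 -0.004  0.001]
t 12.57 tip press mm [35.  -1.  15.1] lean 64.3 Yerr [ 0.975 -0.224  0.003] F [ -3.  -12.1  16.5] q [-0.57  1.05  1.74  1.1   1.26 -1.23] w 0.066
-> (63, 0, 12, 64) row [ 0.118 -0.012  0.333  0.002 -0.004  0.001]
t 12.57 tip press mm [35.  -1.  15.1] lean 64.3 Yerr [ 0.975 -0.224  0.003] F [ -3.  -12.1  16.5] q [-0.57  1.05  1.74  1.1   1.26 -1.23] w 0.066
-> (66, 0, 12, 64) row [ 0.135 -0.012  0.367  0.002 -0.004  0.001]
```

```bash
python3 -m inch '[-0.016,0,-0.034,0,0,0, -0.033,0,-0.068,0,0,0, 0.0,0,-0.085,0,0,0, 0.025,0,-0.097,0,0,0, 0.025,0,-0.097,0,0,0, 0.04,0,-0.065,0,0,0, 0.058,0,-0.03,0,0,0, 0.073,0,0.0,0,0,0, 0.09,0,0.035,0,0,0, 0.107,0,0.07,0,0,0, 0.124,0,0.105,0,0,0, 0.135,0,0.13,0,0,0, 0.141,0,0.14,0,0,0]' | sed -n 4p; python3 -c "
from h import *
for x in(50,60,66):go(x,0,17,64)"
```

```text
ft_force: [-1.1, -3.3, -0.2]
t 13.65 tip press mm [50.5  0.5 16.1] lean 63.9 Yerr [ 0.975 -0.221  0.001] F [-1.1 -3.3 -0.2] q [-0.54  1.05  1.75  1.12  1.25 -1.23] w 0.066
-> (50, 0, 17, 64) row [ 0.006  0.007 -0.01   0.     0.001  0.001]
t 13.65 tip press mm [50.5  0.5 16.1] lean 63.9 Yerr [ 0.975 -0.221  0.001] F [-1.1 -3.3 -0.2] q [-0.54  1.05  1.75  1.12  1.25 -1.23] w 0.066
-> (60, 0, 17, 64) row [0.061 0.007 0.102 0.    0.001 0.001]
t 13.65 tip press mm [50.5  0.5 16.1] lean 63.9 Yerr [ 0.975 -0.221  0.001] F [-1.1 -3.3 -0.2] q [-0.54  1.05  1.75  1.12  1.25 -1.23] w 0.066
-> (66, 0, 17, 64) row [0.094 0.007 0.169 0.    0.001 0.001]
```

```bash
python3 -m inch '[0.02,0.005,0.03,0,0,0, 0.04,0.007,0.065,0,0,0, 0.058,0.007,0.1,0,0,0, 0.061,0.007,0.105,0,0,0]' | sed -n 4p;  python3 -m inch '[0.015,0,0.03,0,0,0, 0.03,0,0.06,0,0,0, 0.038,0,0.075,0,0,0, 0.038,0,0.075,0,0,0]' | sed -n 4p; python3 - <<'E'
from h import *
state()
im=camera("top");cv2.imwrite("pics/t2.png",im[...,::-1])
a=im[160:270,180:330];b=camera("scene")[150:260,270:420]
cv2.imwrite("pics/j.png",cv2.resize(np.vstack([a,b])[...,::-1],(409,600),interpolation=cv2.INTER_CUBIC))
E
```

```text
ft_force: [-0.7, -2.6, 0.1]
ft_force: [-0.7, -4.0, 0.1]
t 14.32 tip press mm [66.4 -0.1 16.9] lean 63.9 Yerr [ 0.975 -0.22   0.002] F [-0.7 -4.   0.1] q [-0.51  1.04  1.75  1.14  1.24 -1.22] w 0.066
```

```bash
python3 -m inch '[0.015,0,0.03,0,0,0, 0.028,0,0.056,0,0,0, 0.028,0,0.056,0,0,0]' | sed -n 4p; python3 -m inch '[-0.02,0,-0.04,0,0,0, -0.055,0,-0.11,0,0,0, -0.1,0,-0.2,0,0,0, -0.145,0,-0.29,0,0,0, -0.19,0,-0.38,0,0,0, -0.235,0,-0.47,0,0,0, -0.28,0,-0.56,0,0,0, -0.32,0,-0.65,0,0,0, -0.365,0,-0.74,0,0,0, -0.41,0,-0.83,0,0,0, -0.44,0,-0.9,0,0,0]' | sed -n 4p; python3 -m inch '[-0.04,0,-0.09,0,0,0, -0.09,0,-0.18,0,0,0, -0.135,0,-0.27,0,0,0, -0.18,0,-0.36,0,0,0, -0.22,0,-0.45,0,0,0, -0.265,0,-0.54,0,0,0, -0.31,0,-0.63,0,0,0, -0.355,0,-0.72,0,0,0, -0.355,0,-0.72,0,0,0]' | sed -n 4p; python3 -c "
from h import *
go(-110,0,80,30)"
```

```text
ft_force: [-5.8, -14.4, 1.0]
ft_force: [0.9, 0.1, -0.4]
ft_force: [0.1, -0.7, 0.0]
t 16.33 tip press mm [-74.8  -1.   16.7] lean 63.8 Yerr [ 0.975 -0.223  0.002] F [ 0.1 -0.7  0. ] q [-0.75  1.05  1.68  0.92  1.35 -1.21] w 0.066
-> (-110, 0, 80, 30) row [ 0.669 -0.009 -0.698  0.002 -0.376  0.   ]
```

```bash
python3 -m inch '[0.1,0,-0.3,0,-0.06,0, 0.3,0,-0.6,0,-0.15,0, 0.67,0,-0.7,0,-0.38,0, 0.67,0,-0.7,0,-0.38,0, 0.67,0,-0.7,0,-0.38,0, 0.67,0,-0.7,0,-0.38,0, 0.67,0,-0.7,0,-0.38,0, 0.67,0,-0.7,0,-0.38,0]' | sed -n 4p; python3 -m inch '[-0.4,0,-0.4,0,0,0, -0.9,0,-0.8,0,0,0, -0.9,0,-0.8,0,0,0, -0.9,0,-0.8,0,0,0, -0.9,0,-0.8,0,0,0]' | sed -n 4p; python3 - <<'E'
from h import *
state()
im=camera("top");a=cv2.resize(im[165:265,180:310],(780,600),interpolation=cv2.INTER_CUBIC)
cv2.imwrite("pics/k.png",cv2.convertScaleAbs(a[...,::-1],alpha=1.3))
for x in(0,34,80,120):print(x,[((proj("top",np.r_[PO,0]+ex*x/1e3+ey*y/1e3+ez*.034)-(180,165))*6).round() for y in(-55,55)])
E
```

```text
ft_force: [-0.7, -0.5, 0.0]
ft_force: [-0.8, 0.7, -0.9]
t 17.42 tip press mm [-203.9    0.5   98.8] lean 29.9 Yerr [ 0.974 -0.225 -0.002] F [-0.8  0.7 -0.9] q [-0.75  0.66  1.68  0.5   1.13 -0.81] w 0.066
0 [array([530., 163.]), array([463., 405.])]
34 [array([455., 144.]), array([388., 386.])]
80 [array([354., 119.]), array([285., 360.])]
120 [array([267.,  97.]), array([197., 337.])]
```

View pics/k.png

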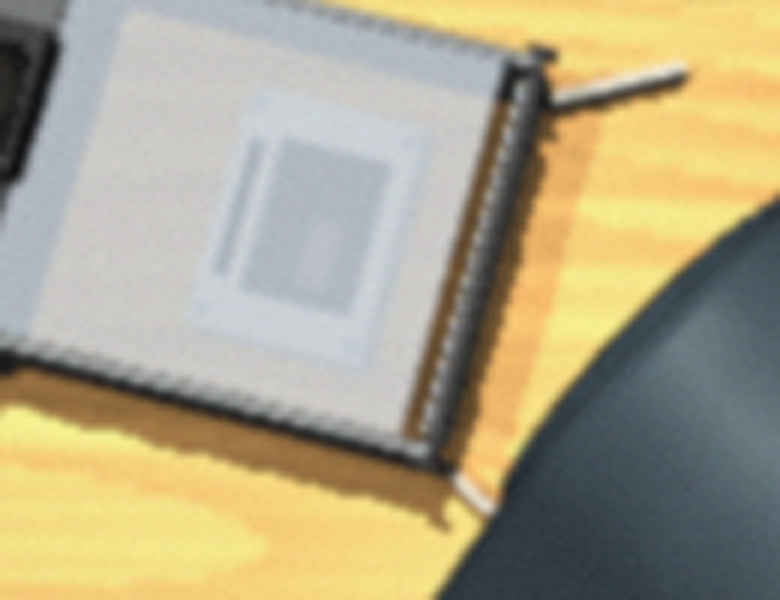

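The chassis lies inside the bay under the clear roof. Its rear corners at (433,130) and (365,365) put the rear side about 45 mm past the hinge. The flap hangs shut, looking the same as at the start.

```bash
python3 -m inch '[0,0,0,0,0,0, 0,0,0,0,0,0, 0,0,0,0,0,0, 0,0,0,0,0,0, 0,0,0,0,0,0, 0,0,0,0,0,0]' | sed -n 4p; python3 -c "
from rig import *
print(hand_in())"
```

```text
ft_force: [-0.1, -0.1, -0.4]
the job is handed in; nothing more can be done
None
```

The job is handed in: the silver chassis lies about 45 mm past the flap's hinge inside the bay, the flap looked shut behind it in the last picture, and the arm was clear of everything after about 18 s; the fingertips dragged on the desk for part of the push.

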